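# Snap a sprung conveyor roller into its bench roller rest

### The arm

A 6-joint arm with a two-finger parallel gripper is mounted at the origin on a cart in front of the work surface, level with it; the furniture and walls round the work are solid. World frame = base frame: x ahead of the robot, y to its left, z up, the work surface at z = 0. Lengths are in m, angles in rad, forces in N, time in s.
With the tool pointing down it reaches from about 0.35 to 1 m from the base axis. Payload 7.1 kg.
Tool frame: the origin (TCP) lies at the very end of the fingers, on their centre line; the grasp point (between the pads) lies 19 mm behind it (env.tcp_to_grasp is the distance from the TCP to the grasp point, in m); z points along the fingers, y is the line along which they close (so a half turn about z gives the same grasp; the last joint's range is limited). The gripper opens to 85 mm and grips with 20 to 120 N. Pads are 22 mm wide; open, the fingers measure 114 mm over their backs; the gripper's body (76 mm by 85 mm) begins 54 mm behind the grasp point. The pads swing forward as they close: fully open they stand 13 mm farther back than shut.
Start: joints at [-1.203, 0.423, 1.63, -0, 1.089, -0.019], TCP at [0.236, -0.579, 0.231] pointing down, gripper open.
Joint ranges: [-3, 3], [-0.9, 2.11], [0.09, 2.58], [-1.31, 4.45], [0.11, 2.69], [-2.54, 2.54]. Speed limits (rad/s): [2.39, 2.39, 3.01, 3.14, 3.14, 3.14].

### API

Orientations are given as [roll, pitch, yaw] about the fixed x, y, z axes, in that order (R = Rz(yaw) Ry(pitch) Rx(roll)).
In Python, from bench import env gives the robot as it stands.
- The arm moves only by the shell command python3 -m crank 'ROWS' [OPENING]. ROWS is JSON, a list that holds one entry, the list of rows, each a list of 4 numbers: the shift along the tool's x, y, z as a fraction of full scale, then the turn about the tool's z as a fraction of full scale. In form: [[[dx, dy, dz, roll], ...]]. A call has 1 to 5 rows; each row is the pose to reach, as a shift and turn from the pose commanded when the call began, along the tool's axes at that moment, turning the shorter way round; what a row does not reach only later rows make up. Full scale, the value 1, is 80 mm for a shift and pi rad for a turn. A row lasts 1/10 s, in which the tool goes at most 50 mm and 8.59 degrees, less where a joint would pass 70% of its speed; a pose out of reach is approached as far as the arm can. A call with a number of a shift or a turn outside -1 to 1 is refused whole. A call with a gripper value outside its range is refused whole. OPENING is the opening, from -1 (shut) to 1 (fully open), so that 0 is half open, set as the call begins (- or left out, the last holds). The fingers move at their own pace and stop on an object; the grip force is fixed at half the most. Time passes only in rows, so rows that repeat a pose let the fingers close. It gives the time, the measured TCP pose, the force, the opening and the grip force at its end, in the units of the state.
- env.get_obs(): the state, without advancing time (a new reading comes with each control period).
- env.get_image(name): name is "scene" or "top" or "wrist"; returns a dict with "frame" (420x560x3 uint8, red, green, blue), "K" (3x3 intrinsics, pixels), "camera_from_world" (4x4, takes a point from world to camera coordinates). Camera axes: x right, y down, z forward; pixel columns grow to the right and rows downward; lengths in m; the calibration is good to about 2 mm. A picture is of the moment at which its call begins. There is no depth.
- env.finish_job(): hands the job in; it is judged then, once.
The state is a dict: "time": time; "joint_positions": joint angles; "joint_velocities": joint speeds; "joint_efforts": joint torques, N m; "ee_pos": TCP position; "tcp_rot": TCP orientation; "ft_force": force on the tool from outside, world axes, zero at the start; "ft_torque": the same for the moment, N m; "opening": finger opening in m; "finger_force": force on a finger pad.
Only numpy, scipy, OpenCV 4.12 (cv2) and the standard library are available. Lean on these libraries where they do the work, as an engineer would, in place of code of your own. Each camera call takes 0.05 s, during which the arm holds its last target. There are 200 camera calls.

### The job

Put the steel roller back into the green roller rest: its dark fixed stub goes into the open-topped cup, and its brass spring pin is pressed down over the white lead-in of the other bracket until it snaps into the closed cup below. Leave the roller fully home at both ends and do not knock the things lying round it.

Things in the scene. Friction and masses are not known exactly. Their poses are not given: they have to be found in the camera images.
- roller_center (a point): Centre of the loose roller: a bright steel tube 56 mm in diameter, 150 mm long, a 14 mm round axle end standing 18 mm out of each face (186 mm over both tips), 0.35 to 0.7 kg. Starts lying on the bench, this point 28 mm up. y axis: along the roller, to the end with black cap and dark stub; orange cap and brass spring pin at -y. x and z turn as it rolls.
- stub_tip (a point): Tip of the dark steel fixed stub (14 mm in diameter, rounded end), on the roller's axis 93 mm from its centre towards +y.
- pin_tip (a point): Tip of the brass spring pin (14 mm in diameter, round-nosed, slides easily on the lead-in), on the roller's axis; 93 mm from its centre towards -y when the pin is out.
- plunger (a joint): How far the spring pin is pushed into the roller, m: 0 fully out, 0.016 the most. The spring pushes out with 4 N at 0 and 0.4 N more for each mm. Snapped home between the two cups it reads about 0.002; held on the edge of the lead-in, just above its cup, about 0.012.
- seat (a point): Middle of the roller rest: where the roller's centre is when home, 70 mm above the bench. y axis: along the line from the closed cup to the open one; z up. The inner faces of the two brackets lie 82 mm to either side of this point, so the tube has 7 mm to spare at each end; the home roller's top is 98 mm above the bench.
- open_cup (a point): Middle of the end wall of the cup in the +y bracket, 92 mm from seat: an upright groove open at the top and towards the roller, 10 mm deep along the axle, its floor 7 mm below this point (63 mm above the bench). The stub is lowered in from above. The top 11 mm of the end wall slopes back by 4.5 mm as a lead-in.
- closed_cup (a point): Middle of the end wall of the cup in the -y bracket, 92 mm from seat: a pocket 18 mm wide, 16.5 high, 10 deep, open only towards the roller, floor 7 mm below this point. Over it a white lead-in slopes from 94 mm above the bench, 95 mm from seat, to 80.5 mm at the inner face. Pushing the end down (10 to 15 N) makes the slope press the pin in some 12 mm, till it springs into the pocket.
- tape_measure: Yellow and black pocket tape measure, 42 x 97 x 66 mm, loose on the bench behind the work; origin under its middle. Not to be knocked.
- arbor_wrench: Flat steel wrench, 44 x 229 x 8 mm, loose on the bench behind the work; origin under its middle. Not to be knocked.
- masking_tape: Roll of masking tape lying flat, 96 mm in diameter and 25 mm high, loose on the bench to the left; origin under its middle. Not to be knocked.
- stand: The roller rest, fixed to the bench: a plywood foot 110 mm (x) by 256 mm (y) by 18 mm with a green cast bracket at each y end, 94 mm high and up to 68 mm wide. Each bracket has on its inner side an 18 mm wide groove for the axle end, flared to 34 mm over its top 14 mm. Origin under its middle, on the bench; axes as point seat.
Not all that is in view belongs to the job. There is more than one size of the part that bears roller_center; the job needs the smaller.

How it is judged:
At the end, for the whole second after the job is handed in: The roller lies home and released between the two brackets: the tip of its fixed stub within 6 mm of the middle of the open cup's end wall, the tip of its spring pin within 6 mm of the middle of the closed cup's end wall, and the pin pushed in by less than 6 mm (distance between stub_tip and open_cup below 0.006 m and distance between pin_tip and closed_cup below 0.006 m and value of joint plunger below 0.006 m); the robot touches nothing.
It fails at once if the tape measure is moved by more than 25 mm (distance of tape_measure from where it was at the start of the episode above 0.025 m).
It fails at once if the arbor wrench is moved by more than 25 mm (distance of arbor_wrench from where it was at the start of the episode above 0.025 m).
It fails at once if the masking tape is moved by more than 25 mm (distance of masking_tape from where it was at the start of the episode above 0.025 m).
It also fails if it takes over 51 s, if anything falls off the work surface, if the arm or the gripper's body presses on something with over 40 N, if the wrist force passes 120 N, or if a joint passes its speed limit or range.

## Working session

There is one attempt and no reset: what is moved stays moved. The work goes in short steps, Python scripts to look and compute and a shell command to move; the robot and the scene stay as the last step left them, time stands still between calls to the robot, and variables do not carry over. Pictures are saved under pics/ and viewed, at most 12 in all, crops included, and the job is handed in when it is done.

```bash
mkdir -p pics; ls
python3 - <<'E'
from bench import env
import cv2,numpy as np
o=env.get_obs();print(o['time'],o['ee_pos'],o['tcp_rot'],o['opening'],env.tcp_to_grasp)
for n in ("scene","top"):
    d=env.get_image(n);cv2.imwrite(f'pics/{n}0.png',cv2.cvtColor(d['frame'],cv2.COLOR_RGB2BGR))
    print(n,d['K'].tolist(),np.round(d['camera_from_world'],3).tolist())
    np.savez(f'pics/{n}0.npz',**d)
E
```

```text
pics
0.0 [ 0.235579   -0.57830366  0.23052659] [-3.14001056e+00 -1.57623224e-05  3.86751828e-01] 0.0857312442873524 0.0187
scene [[432.439535660666, 0.0, 280.63777971568015], [0.0, 432.439535660666, 207.93444186529956], [0.0, 0.0, 1.0]] [[-0.745, -0.667, -0.014, 0.488], [-0.422, 0.488, -0.764, 0.308], [0.516, -0.563, -0.645, 1.138], [0.0, 0.0, 0.0, 1.0]]
top [[407.87428131290534, 0.0, 277.9671048436618], [0.0, 407.87428131290534, 207.86961593655857], [0.0, 0.0, 1.0]] [[-0.019, -1.0, 0.003, 0.009], [-0.988, 0.018, -0.153, 0.646], [0.153, -0.006, -0.988, 1.419], [0.0, 0.0, 0.0, 1.0]]
```

View pics/scene0.png

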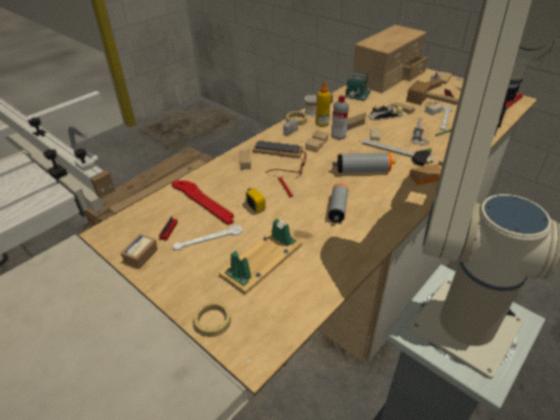

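View pics/top0.png

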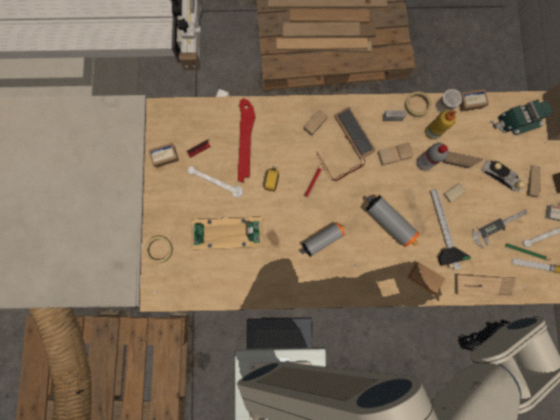

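Candidates: the small roller at top (323,239) / scene (339,202), and the large roller at top (391,219) / scene (364,163). The job needs the smaller, so I choose (323,239). The stand is at top (227,233), with the tape roll at (160,248), the tape measure at (271,180) and the wrench at (215,181). One close crop will check this.

```bash
cat > h.py <<'E'
import numpy as np,cv2
def ray(d,uv,z):
    T=d['camera_from_world'];R=T[:3,:3];c=-R.T@T[:3,3]
    v=R.T@np.linalg.inv(d['K'])@np.array([uv[0],uv[1],1.]);return c+v*(z-c[2])/v[2]
def proj(d,p):
    q=d['K']@(d['camera_from_world']@np.r_[p,1])[:3];return q[:2]/q[2]
E
python3 - <<'E'
from h import *
d=dict(np.load('pics/top0.npz'));s=dict(np.load('pics/scene0.npz'))
f=d['frame'];c=cv2.resize(f[195:275,185:355],None,fx=4.5,fy=4.5,interpolation=cv2.INTER_CUBIC)
cv2.imwrite('pics/crop_top.png',c[:,:,::-1])
def masks(d,box,z):
    x0,y0,x1,y1=box;h=cv2.cvtColor(d['frame'],cv2.COLOR_RGB2HSV)[y0:y1,x0:x1]
    H,S,V=[h[...,i].astype(int) for i in range(3)]
    for n,m in dict(orange=(H<12)&(S>150)&(V>110),grey=(S<60)&(V>60),dark=(V<50),green=(H>60)&(H<100)&(S>80)).items():
        k,l,st,ce=cv2.connectedComponentsWithStats(m.astype(np.uint8))
        for i in range(1,k):
            if st[i,4]>12:
                uv=ce[i]+[x0,y0];print(n,st[i].tolist(),uv.round(1),ray(d,uv,z[n]).round(4))
zz=dict(orange=.028,grey=.045,dark=.028,green=.06)
print('top');masks(d,(180,205,360,275),zz)
print('scene');masks(s,(215,170,370,290),zz)
E
```

```text
top
orange [156, 18, 8, 12, 23] [340.  227.8] [ 0.5723 -0.2274  0.028 ]
grey [74, 17, 5, 6, 25] [256.2 224.8] [0.5872 0.076  0.045 ]
grey [125, 19, 37, 31, 553] [322.8 238.9] [ 0.5319 -0.1616  0.045 ]
grey [68, 21, 6, 9, 46] [250.3 230. ] [0.5687 0.097  0.045 ]
grey [74, 31, 5, 6, 25] [256.2 238.2] [0.5388 0.0762 0.045 ]
grey [14, 34, 4, 4, 13] [195.2 240.8] [0.5338 0.2938 0.045 ]
dark [123, 38, 8, 12, 31] [305.7 248.7] [ 0.4993 -0.1007  0.028 ]
green [15, 20, 8, 19, 111] [198.7 232.9] [0.5602 0.279  0.06  ]
green [69, 23, 9, 12, 50] [253.6 233.6] [0.554  0.0846 0.06  ]
scene
orange [64, 7, 13, 20, 72] [285.4 186.6] [ 0.7313 -0.1118  0.028 ]
orange [0, 32, 19, 22, 220] [223.1 212.9] [0.7938 0.1341 0.028 ]
grey [128, 0, 27, 3, 60] [355.4 170.7] [ 0.5843 -0.337   0.045 ]
grey [115, 16, 18, 27, 355] [338.6 198.6] [ 0.5345 -0.1634  0.045 ]
grey [61, 51, 10, 9, 61] [280.3 224.9] [0.5961 0.0661 0.045 ]
grey [0, 55, 27, 13, 170] [229.4 231.3] [0.697  0.1934 0.045 ]
grey [12, 99, 6, 6, 18] [229.2 272.2] [0.5731 0.3098 0.045 ]
grey [24, 107, 6, 6, 26] [241.5 279.8] [0.5265 0.3065 0.045 ]
dark [123, 0, 5, 3, 13] [340.  170.8] [ 0.6398 -0.3196  0.028 ]
dark [32, 26, 8, 14, 59] [250.9 202.8] [0.7607 0.0349 0.028 ]
dark [114, 40, 15, 12, 140] [335.6 215.2] [ 0.5014 -0.1034  0.028 ]
green [58, 51, 21, 23, 216] [281.8 234.3] [0.553  0.1071 0.06  ]
green [16, 83, 18, 31, 320] [239.2 268.5] [0.5511 0.2898 0.06  ]
```

View pics/crop_top.png

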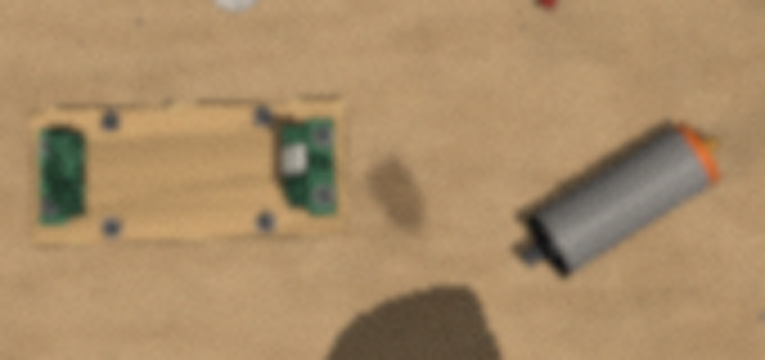

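The crop shows the small steel roller with its black stub end lower left (530,250) and orange cap upper right (700,150). The stand's white lead-in (closed cup) is on the right at (293,158) and the open cup on the left, so the roller's direction suits the stand. I'll hover over the roller and turn the tool along it.

```bash
for i in 1 2 3 4 5; do python3 -m crank '[[[0.5,-0.31,0,0],[1,-0.62,0,0],[1,-0.62,0,0]]]' 1 | tail -1; done
python3 -m crank '[[[0.2,-0.1,0,-0.24],[0.4,-0.2,0,-0.24],[0.4,-0.2,0,-0.24],[0.4,-0.2,0,-0.24],[0.4,-0.2,0,-0.24]]]'
python3 -m crank '[[[0,0,0,-0.24],[0,0,0,-0.24],[0,0,0,-0.24],[0,0,0,-0.24],[0,0,0,-0.24]]]'
python3 -m crank '[[[0,0,0,-0.06],[0,0,0,-0.06],[0,0,0,-0.06]]]'
python3 - <<'E'
from h import *
from bench import env
d=env.get_image('wrist');np.savez('pics/w1.npz',**d);cv2.imwrite('pics/w1.png',d['frame'][:,:,::-1])
o=env.get_obs();print(o['ee_pos'],o['tcp_rot'],o['time'])
print(d['K'].tolist(),d['camera_from_world'].round(3).tolist(),proj(d,[.535,-.163,.028]))
E
```

```text
finger_force: 0.0
finger_force: 0.0
finger_force: 0.0
finger_force: 0.0
finger_force: 0.0
time: 2.1
ee_pos: [0.5358, -0.1731, 0.231]
tcp_rot: [-3.141, 0.001, 1.142]
ft_force: [0.1, 0.3, -1.0]
opening: 0.0855
finger_force: 0.0
time: 2.6
ee_pos: [0.5357, -0.1733, 0.2311]
tcp_rot: [-3.141, 0.0, 1.892]
ft_force: [0.3, 0.5, -0.4]
opening: 0.0852
finger_force: 0.0
time: 2.9
ee_pos: [0.5357, -0.1731, 0.2311]
tcp_rot: [-3.141, 0.0, 2.074]
ft_force: [0.5, -1.2, -0.3]
opening: 0.0856
finger_force: 0.0
[ 0.53580282 -0.17282922  0.23113212] [-3.14104760e+00  5.29164415e-05  2.07297746e+00] 2.95
[[311.8147187826774, 0.0, 272.49847865252764], [0.0, 311.8147187826774, 211.78660082278853], [0.0, 0.0, 1.0]] [[0.876, 0.483, -0.0, -0.385], [0.464, -0.842, 0.275, -0.43], [0.133, -0.241, -0.961, 0.266], [0.0, 0.0, 0.0, 1.0]] [276.61779036 179.30898059]
```

View pics/w1.png

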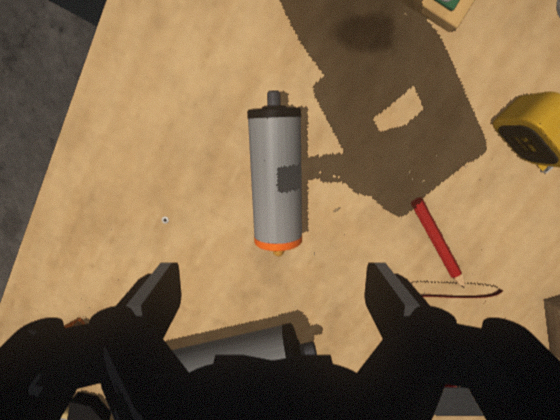

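The wrist view shows the small roller with its stub tip at (273,92), brass pin tip at (278,254), black cap from 248 to 300 and orange cap from 254 to 302. The big roller is at the bottom, below the fingers.

Run:
```python
from h import *
d=dict(np.load('pics/w1.npz'))
a=ray(d,(273.3,91),.028);b=ray(d,(278,255),.028);print(a,b,np.linalg.norm(a-b))
h=cv2.cvtColor(d['frame'],cv2.COLOR_RGB2HSV).astype(int)
# shaft silhouette mids by row: low saturation / dark vs wood
P=[]
for r in (125,140,150,205,215,225,235):
    s=h[r,235:320,1]; print(r,[int(i)+235 for i in np.where(s<70)[0]][:1],[int(i)+235 for i in np.where(s<70)[0]][-1:],end=';')
m=((h[...,0]<12)&(h[...,1]>170)&(h[...,2]>150));ys,xs=np.where(m[230:260,245:310]);print('\norange',xs.min()+245,xs.max()+245,ys.min()+230,ys.max()+230)
c=(a+b)/2;u=(a-b)/np.linalg.norm(a-b);print('centre',c,'yaw',np.arctan2(u[1],u[0]),'len')
from scipy.spatial.transform import Rotation
from bench import env
o=env.get_obs();R=Rotation.from_euler('xyz',o['tcp_rot']).as_matrix()
g=c-.03*u;print('grasp',g,'shift to z.0095',(R.T@(np.r_[g[:2],.0095]-o['ee_pos'])/.08).round(3))
```

```text
[ 0.48690292 -0.08365082  0.028     ] [ 0.58115359 -0.24253034  0.028     ] 0.18473193864067483
125 [249] [300];140 [250] [300];150 [250] [300];205 [253] [300];215 [254] [300];225 [254] [301];235 [255] [300];
orange 255 299 239 250
centre [ 0.53402826 -0.16309058  0.028     ] yaw 2.1062163604823736 len
grasp [ 0.54933433 -0.18889221  0.028     ] shift to z.0095 [-0.257  0.053  2.77 ]
```

```bash
python3 -m crank '[[[-0.25,0.05,0.5,-0.01],[-0.25,0.05,1,-0.01],[-0.25,0.05,1,-0.01]]]' 1 | tail -1
python3 -m crank '[[[0,0,0.5,0],[0,0,1,0],[0,0,1,0]]]' | tail -1
python3 -m crank '[[[0,0,0.4,0],[0,0,0.77,0],[0,0,0.77,0],[0,0,0.77,0]]]'
python3 -m crank '[[[0,0,0,0],[0,0,0,0],[0,0,0,0],[0,0,0,0],[0,0,0,0]]]' -1
python3 -m crank '[[[0,0,0,0],[0,0,-0.1,0],[0,0,-0.2,0],[0,0,-0.3,0],[0,0,-0.4,0]]]' -1
python3 -m crank '[[[0,0,-0.2,0],[0,0,-0.5,0],[0,0,-0.8,0],[0,0,-1,0],[0,0,-1,0]]]'
python3 - <<'E'
from h import *
from bench import env
for n in ('wrist','top','scene'):
    d=env.get_image(n);np.savez(f'pics/{n}2.npz',**d);cv2.imwrite(f'pics/{n}2.png',d['frame'][:,:,::-1])
E
```

```text
finger_force: 0.0
finger_force: 0.0
time: 3.95
ee_pos: [0.5505, -0.1874, 0.0118]
tcp_rot: [3.141, 0.001, 2.106]
ft_force: [0.7, -0.0, 1.2]
opening: 0.0856
finger_force: 0.0
time: 4.45
ee_pos: [0.5507, -0.1875, 0.0121]
tcp_rot: [3.14, 0.002, 2.107]
ft_force: [-1.3, 0.8, 12.1]
opening: 0.0541
finger_force: 61.1
time: 4.95
ee_pos: [0.5494, -0.1869, 0.0424]
tcp_rot: [-3.142, -0.0, 2.107]
ft_force: [0.9, -0.2, -3.7]
opening: 0.0543
finger_force: 64.3
time: 5.45
ee_pos: [0.5512, -0.1875, 0.125]
tcp_rot: [3.138, 0.004, 2.107]
ft_force: [0.3, 1.0, -4.4]
opening: 0.054
finger_force: 64.8
```

View pics/wrist2.png

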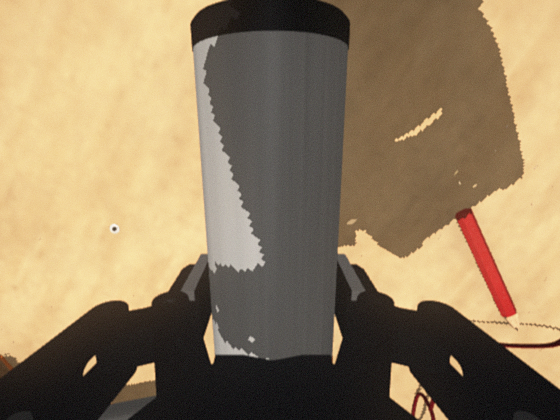

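The wrist view shows the roller held between the pads, black cap at the top (191–349, 20) and its axis running up the picture. Next I check its level and plan a look at the stand with the held roller out of the way.

Run:
```python
from h import *
from scipy.spatial.transform import Rotation
from bench import env
o=env.get_obs();R=Rotation.from_euler('xyz',o['tcp_rot']).as_matrix();p=np.array(o['ee_pos'])
d=dict(np.load('pics/wrist2.npz'));T=d['camera_from_world'];C=-T[:3,:3].T@T[:3,3];print('cam rel tool',R.T@(C-p))
# level check: silhouette half-widths of the tube near black cap and near fingers
h=cv2.cvtColor(d['frame'],cv2.COLOR_RGB2HSV).astype(int)
for r in (60,120,180,230):
    x=np.where(h[r,150:400,1]<60)[0]+150;print(r,x.min(),x.max(),end='; ')
print()
u=R[:,0]*[1,1,0];u/=np.linalg.norm(u);v=np.cross(u,[0,0,1])
g=p+[0,0,.016]
for n in ('wrist','scene','top'):
    q=dict(np.load(f'pics/{n}2.npz'))
    print(n,'cap end',proj(q,g+u*.105),'cap sides',proj(q,g+u*.1+.028*v),proj(q,g+u*.1-.028*v),'stub tip',proj(q,g+u*.123),'pin',proj(q,g-u*.063))
Tr=T@np.vstack([np.c_[R,p],[0,0,0,1]])  # cam from tool
for yaw in (1.57,2.1):
  for dx in (0,.05,.1,-.05):
   for y in (-.12,-.06,0.):
    Rn=Rotation.from_euler('xyz',[np.pi,0,yaw]).as_matrix();pn=np.array([.555+dx,y,.23])
    W=np.vstack([np.c_[Rn,pn],[0,0,0,1]]);q=dict(K=d['K'],camera_from_world=Tr@np.linalg.inv(W))
    print(yaw,pn,*[proj(q,[.555,yy,.09]).round() for yy in (.09,.28)])
for n in ('scene','top'):
    f=dict(np.load(f'pics/{n}2.npz'))['frame']
f=np.load('pics/scene2.npz')['frame'];cv2.imwrite('pics/sc2.png',cv2.resize(f[120:290,190:400],None,fx=3.5,fy=3.5,interpolation=2)[:,:,::-1])
```

```text
cam rel tool [ 0.06926391  0.00049654 -0.14624784]
60 194 346; 120 198 343; 180 203 340; 230 206 337; 
wrist cap end [269.64002623  20.06100941] cap sides [344.5386857  35.3372445] [194.65279843  35.07906373] stub tip [269.54130356 -37.64960086] pin [270.26612591 386.06199069]
scene cap end [338.25422826 190.9816191 ] cap sides [329.52940318 189.06935877] [347.33199709 190.97674844] stub tip [337.71502034 194.48771016] pin [342.81553934 161.32261145]
top cap end [306.79970786 248.11906849] cap sides [303.57524478 240.18487332] [312.58003693 254.50698834] stub tip [302.23576078 250.97480319] pin [348.91742136 221.76534131]
1.57 [ 0.555 -0.12   0.23 ] [270. -73.] [ 269. -468.]
1.57 [ 0.555 -0.06   0.23 ] [270.  17.] [ 270. -321.]
1.57 [0.555 0.    0.23 ] [270.  96.] [ 270. -196.]
1.57 [ 0.605 -0.12   0.23 ] [204. -73.] [ 184. -469.]
1.57 [ 0.605 -0.06   0.23 ] [208.  17.] [ 191. -321.]
1.57 [0.605 0.    0.23 ] [212.  96.] [ 198. -196.]
1.57 [ 0.655 -0.12   0.23 ] [137. -74.] [  98. -470.]
1.57 [ 0.655 -0.06   0.23 ] [146.  17.] [ 113. -322.]
1.57 [0.655 0.    0.23 ] [154.  96.] [ 125. -197.]
1.57 [ 0.505 -0.12   0.23 ] [336. -73.] [ 355. -468.]
1.57 [ 0.505 -0.06   0.23 ] [332.  17.] [ 348. -320.]
1.57 [0.505 0.    0.23 ] [328.  96.] [ 342. -196.]
2.1 [ 0.555 -0.12   0.23 ] [406. -28.] [ 587. -331.]
2.1 [ 0.555 -0.06   0.23 ] [362.  45.] [ 522. -221.]
2.1 [0.555 0.    0.23 ] [322. 111.] [ 464. -125.]
2.1 [ 0.605 -0.12   0.23 ] [353. -67.] [ 529. -391.]
2.1 [ 0.605 -0.06   0.23 ] [311.  10.] [ 465. -273.]
2.1 [0.605 0.    0.23 ] [273.  80.] [ 409. -171.]
2.1 [ 0.655 -0.12   0.23 ] [ 297. -109.] [ 466. -455.]
2.1 [ 0.655 -0.06   0.23 ] [257. -27.] [ 404. -329.]
2.1 [0.655 0.    0.23 ] [221.  47.] [ 351. -219.]
2.1 [ 0.505 -0.12   0.23 ] [456.   9.] [ 642. -275.]
2.1 [ 0.505 -0.06   0.23 ] [410.  78.] [ 575. -173.]
2.1 [0.505 0.    0.23 ] [369. 141.] [516. -83.]
```

View pics/sc2.png

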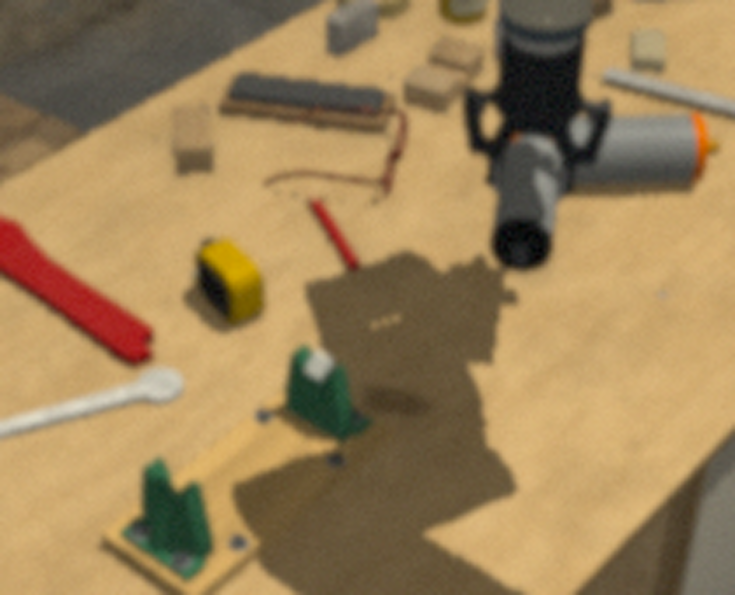

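The scene crop shows the roller held level, its black cap at (523,243), which is full-frame (339,189) against (338,191) predicted. The stand is clear, with the lead-in bracket at (318,385) and the open bracket at (175,520).

Run:
```python
from h import *
from scipy.spatial.transform import Rotation
from bench import env
o=env.get_obs();R=Rotation.from_euler('xyz',o['tcp_rot']).as_matrix();p=np.array(o['ee_pos'])
d=dict(np.load('pics/wrist2.npz'));Tr=d['camera_from_world']@np.vstack([np.c_[R,p],[0,0,0,1]])
for yaw in (1.8,2.1):
  for pn in ([.47,.04,.36],[.45,.08,.36],[.43,.04,.36],[.42,.1,.33],[.40,.06,.33]):
    Rn=Rotation.from_euler('xyz',[np.pi,0,yaw]).as_matrix()
    q=dict(K=d['K'],camera_from_world=Tr@np.linalg.inv(np.vstack([np.c_[Rn,pn],[0,0,0,1]])))
    print(yaw,pn,*[proj(q,[.555,yy,.09]).round() for yy in (.09,.28)],(R.T@(np.array(pn)-p)/.08).round(2))
```

```text
1.8 [0.47, 0.04, 0.36] [342. 152.] [390. -10.] [ 2.94  0.6  -2.98]
1.8 [0.45, 0.08, 0.36] [348. 185.] [394.  32.] [ 3.5   0.64 -2.98]
1.8 [0.43, 0.04, 0.36] [371. 159.] [422.  -1.] [ 3.2   0.17 -2.98]
1.8 [0.42, 0.1, 0.33] [371. 210.] [424.  51.] [ 3.91  0.44 -2.61]
1.8 [0.4, 0.06, 0.33] [396. 183.] [454.  16.] [ 3.6  -0.03 -2.61]
2.1 [0.47, 0.04, 0.36] [344. 174.] [433.  39.] [ 2.94  0.6  -2.98]
2.1 [0.45, 0.08, 0.36] [340. 206.] [425.  79.] [ 3.5   0.64 -2.98]
2.1 [0.43, 0.04, 0.36] [368. 189.] [459.  57.] [ 3.2   0.17 -2.98]
2.1 [0.42, 0.1, 0.33] [355. 236.] [447. 105.] [ 3.91  0.44 -2.61]
2.1 [0.4, 0.06, 0.33] [385. 218.] [483.  83.] [ 3.6  -0.03 -2.61]
```

```bash
for i in 1 2 3; do python3 -m crank '[[[0.3,0,-0.2,0],[0.6,0,-0.4,0],[0.9,0,-0.65,0],[0.9,0,-0.65,0]]]' | tail -1; done
python3 -m crank '[[[0.3,0,-0.2,0],[0.6,0,-0.4,0],[0.9,0,-0.65,0],[0.9,0,-0.65,0],[0.9,0,-0.65,0]]]'
python3 - <<'E'
from h import *
from bench import env
d=env.get_image('wrist');np.savez('pics/w3.npz',**d);cv2.imwrite('pics/w3.png',d['frame'][:,:,::-1])
E
```

```text
finger_force: 65.5
finger_force: 65.5
finger_force: 65.5
time: 7.3
ee_pos: [0.4028, 0.0603, 0.3289]
tcp_rot: [-3.141, 0.0, 2.108]
ft_force: [-0.4, -0.3, -4.5]
opening: 0.0539
finger_force: 65.6
```

View pics/w3.png

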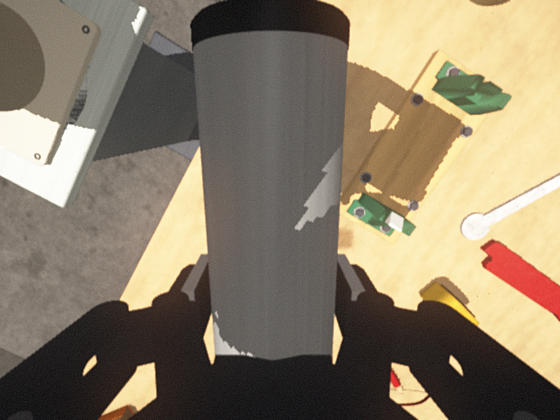

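The wrist view shows the whole stand: lead-in bracket at (382,215), open bracket at (473,88), four foot bolts at (417,99), (467,131), (366,178) and (413,205). A zoom will fix the points.

Run:
```python
from h import *
f=np.load('pics/w3.npz')['frame'];cv2.imwrite('pics/w3c.png',cv2.resize(f[40:250,335:525],None,fx=2.85*1.0,fy=2.85,interpolation=2)[:,:,::-1])
```

```text
(no output)
```

View pics/w3c.png

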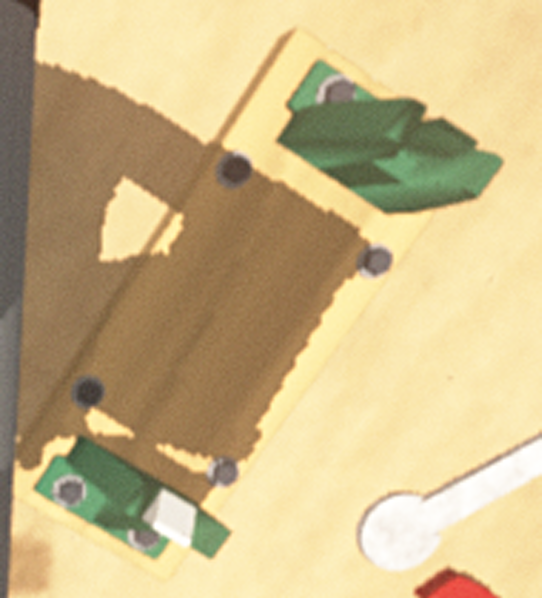

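The zoom shows the bolts at (235,168), (375,260), (88,392) and (222,472), the white lead-in around (172,515), and foot corners at (295,30), (165,578) and (18,480).

Run:
```python
from h import *
from bench import env
w=dict(np.load('pics/w3.npz'));t=dict(np.load('pics/top0.npz'));s=dict(np.load('pics/scene0.npz'))
f=lambda x,y:(x/2.85+335-.3,y/2.85+40-.3)
B=[ray(w,f(*q),.022) for q in ((235,168),(375,260),(88,392),(222,472))]
g=lambda x,y:(x/4.5+185-.4,y/4.5+195-.4)
Bt=[ray(t,g(*q),.022) for q in ((110,228),(110,120),(265,222),(262,117))]
for b in (B,Bt):
    b=np.array(b);c=b.mean(0);u=(b[0]+b[1]-b[2]-b[3]);v=b[1]+b[3]-b[0]-b[2]
    print(b[:,:2].round(4).tolist(),'c',c.round(4),'yaw y-axis',np.arctan2(u[1],u[0]),'from x',np.arctan2(v[1],v[0])+np.pi/2)
C=np.array([ray(w,f(*q),.018) for q in ((295,30),(165,578),(18,480))]);print('corners',C[:,:2].round(4).tolist(),'mid',((C[0]+0*C[0])[:2]),np.linalg.norm(C[1]-C[2]),np.linalg.norm(C[0]-C[2]))
# corner0 = -x,+y ; corner1=+x,-y ; mid of diagonal = centre
print('diag mid',((C[0]+C[1])/2).round(4), 'yaw', np.arctan2(*(C[0]-C[2])[1::-1]))
# white lead-in
for n,d,b in (('w',w,(365,200,415,245)),('t',t,(240,222,260,236)),('s',s,(270,212,295,235))):
    x0,y0,x1,y1=b;h=cv2.cvtColor(d['frame'],cv2.COLOR_RGB2HSV)[y0:y1,x0:x1].astype(int);m=((h[...,1]<45)&(h[...,2]>150)).astype(np.uint8)
    k,l,st,ce=cv2.connectedComponentsWithStats(m);i=1+st[1:,4].argmax();print(n,st[i],ce[i]+[x0,y0],ray(d,ce[i]+[x0,y0],.0872).round(4))
print(env.get_obs()['ee_pos'])
```

```text
[[0.5194, 0.248], [0.6048, 0.2494], [0.5219, 0.1241], [0.6068, 0.1255]] c [0.5632 0.1867 0.022 ] yaw y-axis 1.5891920552598333 from x 1.5873792655667984
[[0.5184, 0.2483], [0.6058, 0.2489], [0.5209, 0.1237], [0.606, 0.1256]] c [0.5628 0.1866 0.022 ] yaw y-axis 1.5816454490328693 from x 1.5856843793070816
corners [[0.5072, 0.311], [0.6192, 0.0619], [0.5189, 0.0668]] mid [0.50720782 0.31104071] 0.10048457602374265 0.24456690265846784
diag mid [0.5632 0.1865 0.018 ] yaw 1.6184316976089521
w [ 20  12  19  20 239] [394.94142259 221.27196653] [0.5655 0.0961 0.0872]
t [9 6 3 4 9] [250.33333333 229.66666667] [0.5656 0.0944 0.0872]
s [ 9  9  5  6 21] [280.71428571 223.61904762] [0.5677 0.095  0.0872]
[0.40255474 0.0600273  0.3284947 ]
```

Seat at (0.563, 0.187), axis yaw 1.588. Two cameras agree, and the lead-in checks to within 2 mm. Now I move over it.

```bash
for i in 1 2 3; do python3 -m crank '[[[0,0.26,0.17,0],[0,0.52,0.34,0],[0,0.78,0.5,0],[0,0.78,0.5,0]]]' | tail -1; done
python3 -m crank '[[[0,0,0,0.05],[0,0,0,0.1],[0,0,0,0.14],[0,0,0,0.165],[0,0,0,0.165]]]'
python3 -m crank '[[[0,0,0.2,0],[0,0,0.4,0],[0,0,0.6,0],[0,0,0.6,0],[0,0,0.6,0]]]'
python3 - <<'E'
from h import *
from scipy.spatial.transform import Rotation
from bench import env
for n in ('top','scene'):
    d=env.get_image(n);np.savez(f'pics/{n}4.npz',**d)
    x=dict(top=(180,190,290,270),scene=(200,160,310,290))[n];cv2.imwrite(f'pics/{n}4.png',cv2.resize(d['frame'][x[1]:x[3],x[0]:x[2]],None,fx=3.6,fy=3.6,interpolation=2)[:,:,::-1])
a=cv2.imread('pics/top4.png');b=cv2.imread('pics/scene4.png');H=max(len(a),len(b));pad=lambda i:np.vstack([i,np.zeros((H-len(i),i.shape[1],3),np.uint8)])
cv2.imwrite('pics/c4.png',np.hstack([pad(a),pad(b)]))
o=env.get_obs();p=np.array(o['ee_pos']);R=Rotation.from_euler('xyz',o['tcp_rot']).as_matrix()
print(p,o['tcp_rot'],o['time'],(R.T@(np.array([.5635,.1553,.054])-p)/.08).round(3))
u=np.array([-.017,1,0]);g=p+[0,0,.016]
for n in ('top','scene'):
    q=dict(np.load(f'pics/{n}4.npz'));print(n,'stub',proj(q,g+u*.1224),'pin',proj(q,g-u*.0636),'capend+',proj(q,g+u*.1044),'capend-',proj(q,g-u*.0456))
E
```

```text
finger_force: 65.4
finger_force: 65.5
finger_force: 65.6
time: 9.05
ee_pos: [0.5626, 0.1551, 0.2097]
tcp_rot: [-3.14, 0.001, 1.587]
ft_force: [-0.7, 0.5, -4.5]
opening: 0.0544
finger_force: 65.8
time: 9.55
ee_pos: [0.5631, 0.1558, 0.1619]
tcp_rot: [-3.141, 0.0, 1.589]
ft_force: [-0.2, 0.1, -4.4]
opening: 0.0545
finger_force: 65.6
[0.56387918 0.15617727 0.16271823] [ 3.14028732e+00 -2.72896782e-04  1.58891017e+00] 9.65 [-0.011 -0.007  1.359]
top stub [191.90068775 229.04225774] pin [249.08461578 227.02578099] capend+ [197.44035543 228.84691245] capend- [243.5564211  227.22072171]
scene stub [236.07606187 234.18244739] pin [281.51575257 200.39592853] capend+ [240.83568563 230.64344624] capend- [277.45578076 203.41470599]
```

View pics/c4.png

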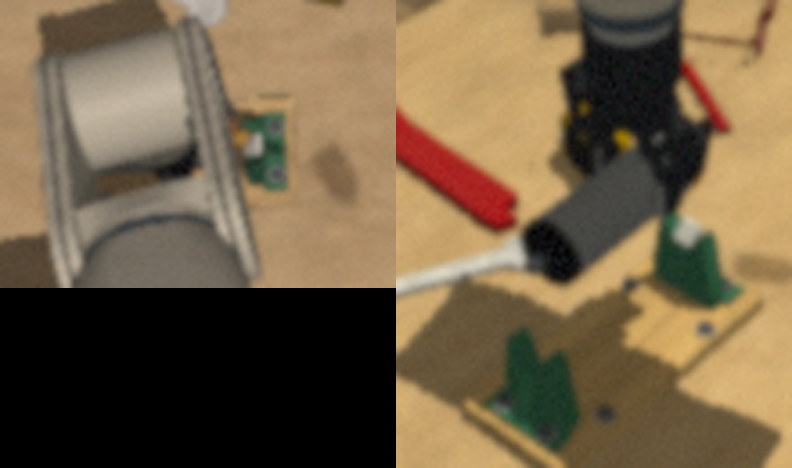

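The composite shows the roller above the stand in line with it, cap face near scene (243,229), and the brass tip beside the white lead-in in the top view, near (249,228) as predicted. I check numerically for slip.

Run:
```python
from h import *
def dark(d,b):
    x0,y0,x1,y1=b;m=(d['frame'][y0:y1,x0:x1].max(2)<45).astype(np.uint8)
    k,l,st,ce=cv2.connectedComponentsWithStats(m);i=1+st[1:,4].argmax();return ce[i]+[x0,y0],st[i]
s0=dict(np.load('pics/scene0.npz'));s4=dict(np.load('pics/scene4.npz'))
c=np.array([.534,-.1631,.028]);u=np.array([-.5103,.86,0])
print(dark(s0,(320,195,355,235)),'cap face',proj(s0,c+u*.075),'stub',proj(s0,c+u*.093))
p=np.array([.5635,.1560,.1787]);u=np.array([-.0175,1,0])
print(dark(s4,(225,215,255,245)),'cap face',proj(s4,p+u*.1044),'per 10mm',proj(s4,p+u*.1144)-proj(s4,p+u*.1044),'z',proj(s4,p+u*.1044+[0,0,.01])-proj(s4,p+u*.1044))
t=dict(np.load('pics/top4.npz'));f=t['frame'];h=cv2.cvtColor(f,cv2.COLOR_RGB2HSV)
for r in range(221,235): print(r,[tuple(h[r,x]) .__repr__().replace('np.uint8','') for x in range(244,252)])
```

```text
(array([335.60606061, 215.24242424]), array([  9,  15,  15,  12, 132], dtype=int32)) cap face [336.1579491  216.69174084] stub [335.62420099 220.26343917]
(array([243.1910828 , 229.14649682]), array([ 11,   6,  15,  17, 157], dtype=int32)) cap face [240.99503813 230.68624599] per 10mm [-2.63198439  1.95960193] z [-0.27374966 -2.72132842]
221 ['((9), (63), (77))', '((17), (87), (82))', '((17), (104), (98))', '((18), (109), (103))', '((17), (116), (101))', '((17), (114), (105))', '((17), (118), (123))', '((19), (115), (137))']
222 ['((12), (80), (86))', '((16), (88), (84))', '((17), (100), (87))', '((22), (94), (79))', '((24), (90), (71))', '((26), (92), (69))', '((24), (89), (72))', '((24), (76), (84))']
223 ['((14), (111), (94))', '((14), (109), (94))', '((16), (105), (85))', '((29), (72), (74))', '((47), (74), (72))', '((60), (74), (72))', '((66), (92), (69))', '((67), (89), (72))']
224 ['((14), (121), (110))', '((15), (131), (105))', '((19), (117), (87))', '((31), (76), (74))', '((58), (75), (82))', '((68), (98), (83))', '((70), (103), (82))', '((70), (108), (80))']
225 ['((13), (1
[... 1170 characters left out ...]
 (88), (93))', '((16), (104), (98))', '((17), (77), (112))', '((17), (44), (133))', '((17), (33), (146))', '((18), (25), (154))', '((21), (27), (162))']
232 ['((18), (50), (92))', '((17), (74), (89))', '((16), (95), (91))', '((17), (69), (103))', '((20), (42), (122))', '((19), (31), (133))', '((22), (28), (137))', '((23), (24), (141))']
233 ['((17), (43), (94))', '((16), (64), (87))', '((19), (89), (83))', '((18), (79), (87))', '((24), (44), (92))', '((27), (29), (98))', '((41), (21), (96))', '((38), (21), (96))']
234 ['((19), (45), (97))', '((19), (57), (85))', '((17), (86), (83))', '((22), (90), (74))', '((34), (56), (64))', '((53), (47), (65))', '((63), (45), (63))', '((60), (57), (58))']
```

Pin tip matches to within a pixel in the top view. Lowering in steps with the force watched.

```bash
python3 -m crank '[[[-0.01,0,0.25,0],[-0.01,0,0.5,0],[-0.01,0,0.75,0],[-0.01,0,0.85,0],[-0.01,0,0.85,0]]]' | head -4
for i in 1 2; do python3 -m crank '[[[0,0,0.04,0],[0,0,0.08,0],[0,0,0.12,0],[0,0,0.12,0]]]'|sed -n '2,4p'; done
```

```text
time: 10.15
ee_pos: [0.563, 0.1554, 0.0934]
tcp_rot: [-3.14, 0.0, 1.589]
ft_force: [-0.2, -0.5, -5.1]
ee_pos: [0.5633, 0.1555, 0.0841]
tcp_rot: [-3.142, 0.0, 1.588]
ft_force: [0.4, -0.8, -4.7]
ee_pos: [0.5638, 0.1562, 0.0746]
tcp_rot: [3.141, -0.001, 1.588]
ft_force: [0.8, 5.7, -0.8]
```

```bash
python3 -m crank '[[[0,0,0.04,0],[0,0,0.08,0],[0,0,0.12,0],[0,0,0.12,0]]]'|sed -n '2,6p';python3 -m crank '[[[0,0,0.02,0],[0,0,0.04,0],[0,0,0.06,0],[0,0,0.06,0]]]'|sed -n '2,6p'
python3 - <<'E'
from h import *
from bench import env
for n in ('top','scene'):
    d=env.get_image(n)
    x=dict(top=(180,190,290,270),scene=(200,180,310,290))[n];cv2.imwrite(f'pics/{n}5.png',cv2.resize(d['frame'][x[1]:x[3],x[0]:x[2]],None,fx=3.6,fy=3.6,interpolation=2)[:,:,::-1])
a=cv2.imread('pics/top5.png');b=cv2.imread('pics/scene5.png');a=np.vstack([a,np.zeros((len(b)-len(a),a.shape[1],3),np.uint8)]);cv2.imwrite('pics/c5.png',np.hstack([a,b]))
E
```

```text
ee_pos: [0.5641, 0.1566, 0.0653]
tcp_rot: [3.14, -0.001, 1.588]
ft_force: [0.2, 8.0, -0.5]
opening: 0.0544
finger_force: 66.4
ee_pos: [0.565, 0.1569, 0.061]
tcp_rot: [3.138, -0.002, 1.588]
ft_force: [2.5, 6.9, -4.1]
opening: 0.0544
finger_force: 65.9
```

View pics/c5.png

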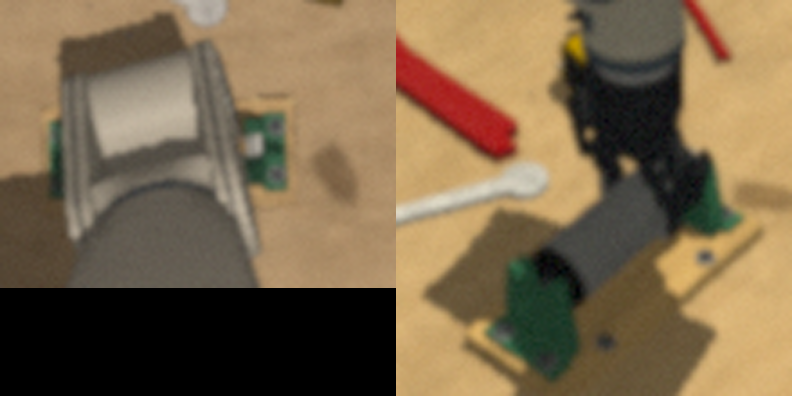

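The stub is in the open bracket's groove (scene crop 555,275) and the pin end is against the lead-in. I continue down.

```bash
for i in 1 2 3; do python3 -m crank '[[[0,0,0.015,0],[0,0,0.03,0],[0,0,0.04,0],[0,0,0.04,0]]]'|sed -n '2,6p';done
```

```text
ee_pos: [0.5635, 0.1562, 0.0563]
tcp_rot: [3.141, -0.001, 1.588]
ft_force: [2.3, 5.3, -9.2]
opening: 0.0543
finger_force: 67.1
ee_pos: [0.564, 0.1562, 0.0541]
tcp_rot: [3.14, -0.001, 1.588]
ft_force: [-1.1, 5.7, -0.3]
opening: 0.0538
finger_force: 68.3
ee_pos: [0.5642, 0.1561, 0.0531]
tcp_rot: [3.14, -0.001, 1.589]
ft_force: [-8.1, 4.3, 23.3]
opening: 0.0544
finger_force: 70.7
```

Axial force fell from 8 N to about 5 N, the spring's force for a pin near 2–3 mm in, and the floor now bears the load, so it has probably snapped. Release, rise and look.

```bash
python3 -m crank '[[[0,0,0,0],[0,0,0,0],[0,0,0,0],[0,0,0,0],[0,0,0,0]]]' 1|sed -n '2,6p'
for i in 1 2 3; do python3 -m crank '[[[0,0,-0.3,0],[0,0,-0.6,0],[0,0,-0.9,0],[0,0,-0.9,0]]]'|sed -n '2,4p';done
for i in 1 2; do python3 -m crank '[[[-0.3,0,0,0],[-0.6,0,0,0],[-0.9,0,0,0],[-0.9,0,0,0]]]'|sed -n '2,4p';done
python3 - <<'E'
from h import *
from bench import env
C=[]
for n in ('wrist','scene'):
    d=env.get_image(n);np.savez(f'pics/{n}6.npz',**d)
    if n=='wrist': C.append(cv2.resize(d['frame'][0:400,150:390],(360,600)))
    else: C.append(cv2.resize(d['frame'][190:290,215:288],(438,600),interpolation=2))
    q=d; s=np.array([.563,.1867,.07]);u=np.array([-.0175,1,0])
    print(n,'stub',proj(q,s+u*.092),'pin',proj(q,s-u*.092),'cap+',proj(q,s+u*.076),'cap-',proj(q,s-u*.074))
cv2.imwrite('pics/c6.png',np.hstack(C)[:,:,::-1])
E
```

```text
ee_pos: [0.5632, 0.1553, 0.0502]
tcp_rot: [-3.141, 0.0, 1.588]
ft_force: [-0.3, 0.0, -0.4]
opening: 0.0853
finger_force: 0.0
ee_pos: [0.5655, 0.156, 0.1255]
tcp_rot: [3.136, -0.001, 1.588]
ft_force: [0.8, -0.5, 0.9]
ee_pos: [0.565, 0.1559, 0.1968]
tcp_rot: [3.137, -0.001, 1.588]
ft_force: [0.1, 0.4, -0.0]
ee_pos: [0.5647, 0.1558, 0.2683]
tcp_rot: [3.138, -0.001, 1.588]
ft_force: [0.2, -0.8, 0.2]
ee_pos: [0.5637, 0.0813, 0.2643]
tcp_rot: [-3.138, 0.001, 1.586]
ft_force: [0.8, -0.3, 0.2]
ee_pos: [0.5654, 0.0101, 0.2649]
tcp_rot: [-3.139, 0.0, 1.586]
ft_force: [0.7, -0.3, -1.1]
wrist stub [ 273.93094554 -115.68544371] pin [273.97154159 107.91669159] cap+ [273.93507009 -92.96749763] cap- [273.96814468  89.20656088]
scene stub [239.24148588 262.05893398] pin [281.59802727 228.14531361] cap+ [243.21130113 258.88042122] cap- [277.75237959 231.2244091 ]
```

View pics/c6.png

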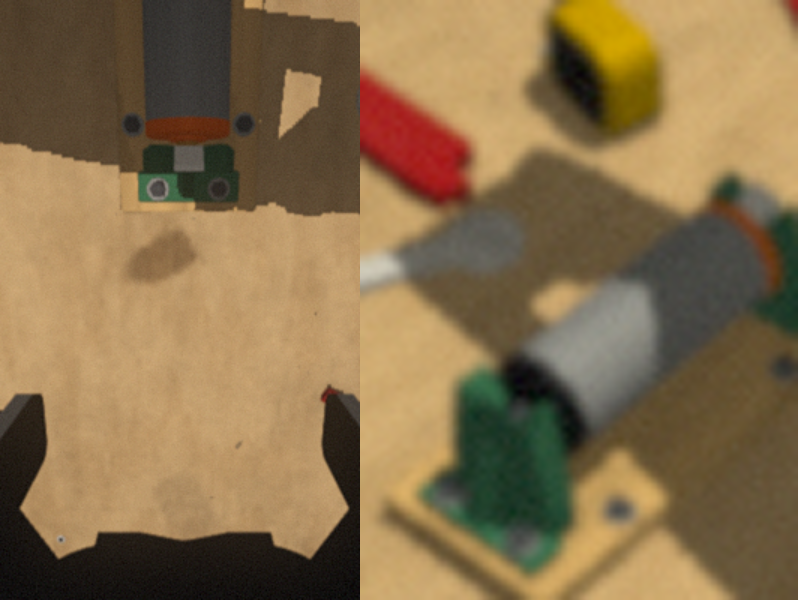

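The composite shows the roller seated: orange cap tight inside the lead-in bracket with no pin above the white slope, and the black cap with its stub in the open groove. Both cap ends are within about 1 px of the prediction. I'll confirm heights by touching the top at both ends with shut fingers (98 mm if home), which also seats them.

```bash
for i in 1 2 3; do python3 -m crank '[[[0.3,0,0.2,0],[0.6,0,0.4,0],[0.92,-0.01,0.55,0],[0.92,-0.01,0.55,0]]]' -1|sed -n '2p';done
python3 -m crank '[[[0,0,0.1,0],[0,0,0.2,0],[0,0,0.3,0],[0,0,0.3,0]]]' |sed -n '2,5p'
```

```text
ee_pos: [0.5621, 0.0885, 0.2201]
ee_pos: [0.5605, 0.1612, 0.1769]
ee_pos: [0.5589, 0.2341, 0.1334]
ee_pos: [0.559, 0.2311, 0.1094]
tcp_rot: [-3.14, 0.001, 1.587]
ft_force: [0.1, -0.4, -0.7]
opening: -0.0001
```

```bash
python3 -m crank '[[[0,0.04,0,0],[0,0.04,0.04,0],[0,0.04,0.08,0],[0,0.04,0.1,0]]]' |sed -n '2,4p'
for i in 1 2 3; do python3 -m crank '[[[0,0,0.02,0],[0,0,0.04,0],[0,0,0.04,0]]]' |sed -n '2,4p'; done
```

```text
ee_pos: [0.5627, 0.2322, 0.1023]
tcp_rot: [-3.141, 0.0, 1.588]
ft_force: [0.4, 0.9, 0.3]
ee_pos: [0.5626, 0.2323, 0.0991]
tcp_rot: [-3.141, 0.0, 1.588]
ft_force: [0.9, -0.4, -0.1]
ee_pos: [0.564, 0.2325, 0.0975]
tcp_rot: [3.139, -0.001, 1.589]
ft_force: [0.1, -1.6, 9.4]
ee_pos: [0.5664, 0.2327, 0.0971]
tcp_rot: [3.134, -0.001, 1.589]
ft_force: [-0.6, -6.3, 25.8]
```

Contact at 97.5 mm, so the stub end is home. Now the pin end.

```bash
python3 -m crank '[[[0,0,-0.1,0],[0,0,-0.25,0],[0,0,-0.25,0]]]' |sed -n '2p'
python3 -m crank '[[[-0.4,0,0,0],[-0.8,0,0,0],[-1,0,0,0],[-1,0,0,0]]]' |sed -n '2p'
python3 -m crank '[[[-0.1,0,0.05,0],[-0.1,0,0.1,0],[-0.1,0,0.15,0],[-0.1,0,0.15,0]]]' |sed -n '2,4p'
for i in 1 2; do python3 -m crank '[[[0,0,0.02,0],[0,0,0.04,0],[0,0,0.04,0]]]' |sed -n '2,4p'; done
```

```text
ee_pos: [0.5637, 0.2327, 0.1145]
ee_pos: [0.5639, 0.1506, 0.1125]
ee_pos: [0.5638, 0.1448, 0.1]
tcp_rot: [-3.14, 0.0, 1.589]
ft_force: [0.1, -0.8, 0.4]
ee_pos: [0.5645, 0.1446, 0.0978]
tcp_rot: [3.141, -0.0, 1.589]
ft_force: [0.2, -0.3, 0.5]
ee_pos: [0.5668, 0.1446, 0.0971]
tcp_rot: [3.136, -0.001, 1.589]
ft_force: [-0.6, -1.9, 15.0]
```

Both ends are at 97–98 mm, so the roller is home. Retreat and hand in.

```bash
for i in 1 2; do python3 -m crank '[[[0,0,-0.3,0],[0,0,-0.6,0],[0,0,-0.9,0],[0,0,-0.9,0]]]' |sed -n '1,4p';done
python3 -m crank '[[[0,0,0,0],[0,0,0,0]]]' | head -1
python3 -c "
from bench import env
print(env.finish_job())"
```

```text
time: 20.65
ee_pos: [0.5665, 0.1448, 0.1698]
tcp_rot: [3.136, -0.001, 1.588]
ft_force: [1.4, -1.2, -0.3]
time: 21.05
ee_pos: [0.566, 0.1447, 0.241]
tcp_rot: [3.137, -0.001, 1.588]
ft_force: [0.4, -0.5, 0.3]
time: 21.25
the job is handed in; nothing more can be done
None
```

The small roller is in the rest and released, with its top at 97–98 mm at both ends (98 mm is home), and I handed the job in at 21 s; the hand-in returned no verdict.

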